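Open the double-latched instrument case

TASK

Open the grey instrument case on the bench. Slide its bolt fully aside, raise the lid just until the safety catch checks it and let go, push the catch fully aside, then swing the lid up to more than 45 degrees and leave it standing open.

Things in the scene. Friction and masses are not known exactly. Their poses are not given: they have to be found in the camera images.
- case: Grey metal case fixed to the bench, box 160 (x) x 220 (y) x 60 mm; lid top z = 68. Origin: centre of the box's underside; x from its latch side (faces the robot) to its hinge side, y to its left, z up. In front a latch deck, x -135 to -80, top z = 45, bears two upright steel parts that are pushed apart: the bolt's round knob (left) and the catch's flat blade (right); clear deck between.
- case_bolt (a joint): Primary bolt, m: 0 shut, 0.036 fully open. Slides along the case's +y (its left) and stays where left (2 N friction). A steel block 26 x 30 mm on the deck, up to z = 74 mm, with a tongue over the lid's front edge; frees the lid from 0.030. Moved by pushing or pinching the knob on it.
- bolt_knob (a point): Middle of the bolt knob's stem, moving with the bolt: case x = -117, y = 45 + travel, z = 89 mm. Round upright knob: stem 13 mm thick from z = 80 to 98 mm, head 20 mm thick from z = 98 to 107 mm. (A tall microscope stands to the right of the case, world x 0.45 to 0.85, y -0.20 to 0.02 m: move the arm round its robot side.)
- case_lid (a joint): Lid, rad: 0 shut, 1.25 fully open. Plate 165 x 224 mm on a stiff hinge; stays at any angle where let go (4 to 7 N lift at the handle). Hinge line: along y at case x = 80, z = 64 mm; the front edge (x = -85) rises. With the bolt open, the safety catch stops it at about 0.18 rad (handle 22 mm up). Below about 0.10 rad a stop inside keeps the catch from being pushed.
- lid_handle (a point): Middle of the lid's bow handle, moving with the lid: a round bar 12 mm thick along the case's y, 88 mm clear between its posts, axis 36 mm above the lid's top; case x = -45, z = 104 mm when shut; 125 mm before and 40 mm above the hinge line. It can turn between gripper pads, so a hand that closes along the case's x need not tilt with the lid.
- case_catch (a joint): Secondary safety catch, m: 0 engaged, 0.026 fully pushed. Slides along the case's -y (its right) and stays where left (1.5 N friction). Its hook is hidden inside the case under the lid and frees the lid from 0.021; outside only its blade shows on the deck.
- catch_blade (a point): Middle of the catch's upright flat blade, moving with the catch: case x = -117, y = -50 - travel, z = 80 mm. Blade 24 (x) x 8 (y) mm, from the deck up to z = 96 mm. Push it from the left, from the middle of the deck.

How it is judged (in metres and radians):
On the way, in this order (a step that is already met when the one before it is completed fails the run):
1. the bolt is slid aside (0.030 m or more) with the lid still down and the catch engaged (value of joint case_bolt above 0.03 m and value of joint case_lid below 0.06 rad and value of joint case_catch below 0.008 m), for 0.1 s.
2. the lid is raised slightly (0.11 to 0.25 rad) with the catch still engaged, and let go (value of joint case_lid between 0.11 and 0.25 rad and value of joint case_catch below 0.008 m and contact force between the fingers and case_lid below 0.1 N), for 0.2 s.
3. the catch is pushed aside (0.021 m or more) while the lid is only slightly raised (value of joint case_catch above 0.021 m and value of joint case_lid below 0.25 rad), for 0.1 s.
At the end, for the whole second after the job is handed in: The lid stands open by itself at more than 0.75 rad (43 degrees), at rest and let go; the bolt is still at 0.030 m or more and the catch at 0.021 m or more (value of joint case_lid above 0.75 rad and velocity of joint case_lid between -0.05 and 0.05 rad/s and value of joint case_bolt above 0.03 m and value of joint case_catch above 0.021 m); the robot touches nothing.
It also fails if it takes over 64 s, if anything falls off the work surface, if the arm or the gripper's body presses on something with over 40 N, if the wrist force passes 120 N, or if a joint passes its speed limit or range.

ROBOT

A 6-joint arm with a two-finger parallel gripper is mounted at the origin on a cart in front of the work surface, level with it; the furniture and walls round the work are solid. World frame = base frame: x ahead of the robot, y to its left, z up, the work surface at z = 0. Lengths are in m, angles in degrees, forces in N, time in s.
With the tool pointing down it reaches from about 0.325 to 0.85 m from the base axis. Payload 4.4 kg.
Tool frame: the origin (TCP) lies at the very end of the fingers, on their centre line; the grasp point (between the pads) lies ctrl.hold_point_z behind it (ctrl.hold_point_z is the distance from the TCP to the grasp point, in m); x points along the fingers, y is the direction in which the jaws open and shut, and the axes are right-handed (so a half turn about x gives the same grasp; the last joint's range is limited). The gripper opens to 94 mm and grips with 3 to 60 N. Pads are 16 mm wide; open, the fingers measure 119 mm over their backs; the gripper's body (75 mm by 177 mm) begins 78 mm behind the grasp point.
Start: joints at [-76.748, 11.837, 88.321, -0, 79.842, -8.623], TCP at [0.214, -0.534, 0.205] pointing down, gripper open.
Joint ranges: [-156.59, 156.59], [-49.26, 127.26], [12.9, 141.05], [-63.56, 243.56], [4.71, 150.69], [-161.64, 161.64]. Speed limits (degrees/s): [159.86, 159.86, 180, 180, 180, 180].

INTERFACE

Orientations are given as [roll, pitch, yaw] about the fixed x, y, z axes, in that order (R = Rz(yaw) Ry(pitch) Rx(roll)).
In Python, from workcell import ctrl, optics gives the robot as it stands. The module is installed in compiled form; this text tells all that it offers.
- The arm moves only by the shell command python3 -m jog 'ROWS' [FORCE]. ROWS is JSON, a list that holds one entry, the list of rows, each a list of 7 numbers: the shift along the tool's x, y, z as a fraction of full scale, then the turn, a rotation vector about the tool's x, y, z as a fraction of full scale, then the finger opening in mm, from 0 to 94. In form: [[[dx, dy, dz, wx, wy, wz, fingers], ...]]. A call has exactly 10 rows; each row is the pose to reach, as a shift and turn from the pose commanded when the call began, along the tool's axes at that moment; what a row does not reach only later rows make up. Full scale, the value 1, is 500 mm for a shift and 60 degrees for a turn. A row lasts 1/10 s, in which the tool goes at most 50 mm and 8.59 degrees, less where a joint would pass 70% of its speed; a pose out of reach is approached as far as the arm can. A call with a number of a shift or a turn outside -1 to 1 is refused whole. A call with a gripper value outside its range is refused whole. The fingers move at their own pace and stop on an object; FORCE is the grip in N (left out, the last holds). Time passes only in rows, so rows that repeat a pose let the fingers close, or fill a call up. It gives the time, the measured TCP pose, the force and the opening at its end, in the units of the state.
- ctrl.read_state(): the state, without advancing time (a new reading comes with each control period).
- optics.read_camera(name): name is "side" or "top"; returns (picture, depth): 480x640x3 uint8, red, green, blue; 480x640 float32, m along the optical axis (not along the pixel's ray), 0 where there is no reading.
- optics.camera_params(name): a dict with "fx", "fy", "cx", "cy" (pixels), "position" and "orientation" of the camera in the world. Camera axes: x right, y up, looking along -z (the intrinsics and any distortion apply to the point x, -y, -z); pixel columns grow to the right and rows downward; lengths in m; the calibration is good to about 2 mm. A picture is of the moment at which its call begins. camera_params takes no time and is no camera call.
- ctrl.sign_off(): hands the job in, once; it reports no verdict.
The state is a dict: "t": time; "joint_pos": joint angles; "qd": joint speeds; "effort": joint torques, N m; "tcp_pos": TCP position; "ee_rot": TCP orientation; "wrist_force": force on the tool from outside, world axes, zero at the start; "ft_torque": the same for the moment, N m; "grip_width": finger opening in m.
Only numpy, scipy, OpenCV 4.12 (cv2) and the standard library are available. Lean on these libraries where they do the work, as an engineer would, in place of code of your own. Each camera call takes 0.05 s, during which the arm holds its last target. There are 200 camera calls.

## Working session

There is one attempt and no reset: what is moved stays moved. The work goes in short steps, Python scripts to look and compute and a shell command to move; the robot and the scene stay as the last step left them, time stands still between calls to the robot, and variables do not carry over. Pictures are saved under pics/ and viewed, about 8 in all and at most 12, crops included, and the job is handed in when it is done.

```bash
mkdir -p pics; python3 - <<'E'
from workcell import ctrl, optics
import cv2,numpy as np
s=ctrl.read_state();print(s, ctrl.hold_point_z)
for n in("top","side"):
    p,d=optics.read_camera(n);cv2.imwrite(f"pics/{n}0.png",p[:,:,::-1]);np.save(f"pics/{n}0.npy",d);print(n,optics.camera_params(n))
E
```

```text
{'t': 0.0, 'joint_pos': array([-7.67478387e+01,  1.18832702e+01,  8.84033781e+01,  7.83885452e-04,
        7.98392249e+01, -8.62323163e+00]), 'qd': array([-0.03440474, -0.07392443,  0.01849587,  0.0510546 , -0.00080374,
       -0.02865136]), 'effort': array([-1.21797424e-03, -3.70878410e+01, -2.81418228e+01,  6.96531124e-02,
        3.61829333e-02, -1.64272710e-04]), 'tcp_pos': array([ 0.21404876, -0.53282897,  0.20431225]), 'ee_rot': array([-98.9743066 ,  89.87412451, 102.90094723]), 'wrist_force': array([-0.29042865, -0.22604723,  0.88371925]), 'ft_torque': array([-0.03830189,  0.03150503, -0.05305841]), 'grip_width': 0.09413967051571397} 0.0188
top {'fx': 582.9347866306864, 'fy': 582.9347866306864, 'cx': 310.9588910241769, 'cy': 239.66994122320335, 'position': array([0.38955165, 0.2622362 , 0.92365866]), 'orientation': array([ 10.84488442,  -0.36517561, -90.99403864])}
side {'fx': 468.5880300239869, 'fy': 468.5880300239869, 'cx': 322.4004262010914, 'cy': 244.72809297792773, 'position': array([0.89948575, 0.69375881, 0.70879976]), 'orientation': array([ 42.17170502,  -0.26589185, 142.83451989])}
```

View pics/top0.png

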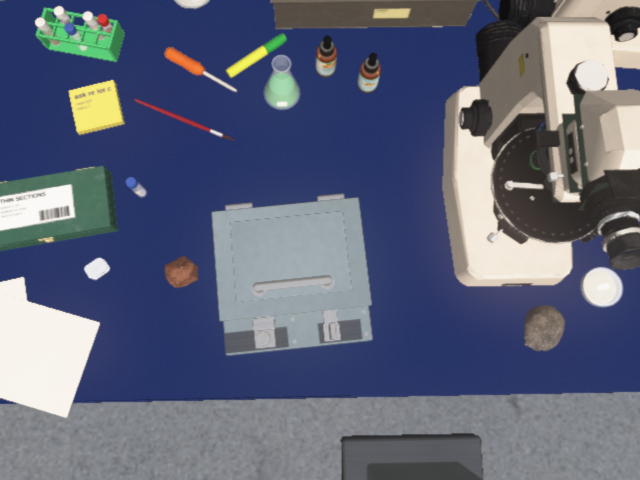

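View pics/side0.png

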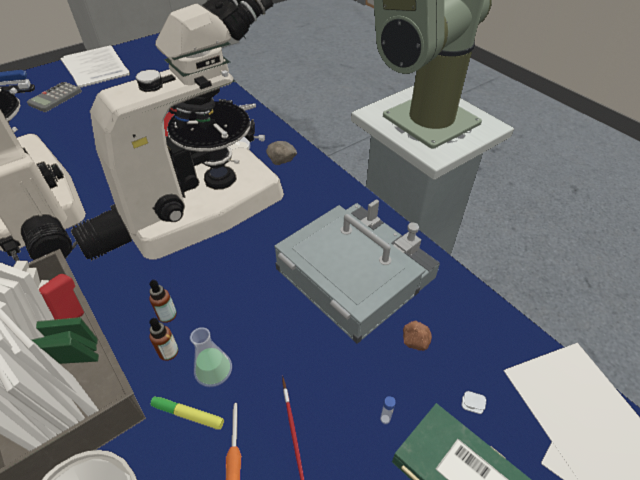

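The top view shows the grey case with lid corners near (213,212), (358,198), (370,304), (219,319). The bolt knob is at about (265,335), the blade at (331,325) and the handle runs from (258,288) to (330,281). The side view confirms the knob on the left and the blade on the right, with the microscope to the right. Next I fit the pose from depth.

```bash
cat > h.py <<'E'
import numpy as np,cv2
from scipy.spatial.transform import Rotation as R
from workcell import ctrl, optics
def cloud(n,d):
    c=optics.camera_params(n);v,u=np.mgrid[:480,:640]
    P=np.stack([(u-c['cx'])/c['fx']*d,-(v-c['cy'])/c['fy']*d,-d],-1)
    W=P@R.from_euler('xyz',c['orientation'],degrees=True).as_matrix().T+c['position']
    W[d==0]=np.nan
    return W
def grab(n,tag):
    p,d=optics.read_camera(n);cv2.imwrite(f"pics/{tag}.png",p[:,:,::-1]);return p,cloud(n,d)
E
python3 - <<'E'
from h import *
for n in("top","side"):
    W=cloud(n,np.load(f"pics/{n}0.npy"))
    box=(W[...,0]>.28)&(W[...,0]<.62)&(W[...,1]>.05)&(W[...,1]<.5)
    print(n)
    for lo,hi in((.060,.073),(.095,.115),(.04,.05),(.078,.12),(.085,.094)):
        m=box&(W[...,2]>lo)&(W[...,2]<hi)
        k,l,st,_=cv2.connectedComponentsWithStats(m.astype(np.uint8))
        for i in range(1,k):
            if st[i,4]<15: continue
            q=W[l==i]; r=cv2.minAreaRect(q[:,:2].astype(np.float32)*1000)
            print(lo,hi,st[i],'mean',q.mean(0).round(4),'rect',np.round(r[0],1),np.round(r[1],1),round(r[2],2))
E
python3 - <<'E'
import cv2
a=cv2.imread('pics/top0.png')[180:365,200:385];cv2.imwrite('pics/c0.png',cv2.resize(a,None,fx=3.2,fy=3.2,interpolation=2))
E
```

```text
top
0.06 0.073 [  211   196   160   142 16015] mean [0.528  0.2871 0.0683] rect [516.2 285.3] [206.2 224.3] 4.86
0.06 0.073 [261 321   8   6  15] mean [0.4298 0.3249 0.0721] rect [428.2 324.4] [11.6  5.3] 49.81
0.06 0.073 [254 323  13   9  32] mean [0.4248 0.3325 0.0722] rect [423.2 331.3] [19.5  9.3] 67.52
0.095 0.115 [253 275  79  17 656] mean [0.4848 0.2824 0.1082] rect [485.2 282.1] [ 12.4 110.7] 4.58
0.095 0.115 [329 322   7  17  57] mean [0.4191 0.2271 0.0962] rect [418.3 226.9] [22.2  6.9] 5.82
0.095 0.115 [256 331  14  14 163] mean [0.4094 0.3238 0.1057] rect [409.5 323.8] [18.2 17.9] 89.48
0.04 0.05 [ 223  306  149   49 3940] mean [0.4206 0.2748 0.0451] rect [421.3 277. ] [ 51.4 219.8] 4.95
0.078 0.12 [253 275  79  18 674] mean [0.4847 0.2824 0.1076] rect [485.4 282.1] [ 12.4 110.7] 5.02
0.078 0.12 [329 322   7  18 105] mean [0.4177 0.2269 0.0947] rect [417.9 226.7] [23.9  7.9] 5.02
0.078 0.12 [256 331  14  14 163] mean [0.4094 0.3238 0.1057] rect [409.5 323.8] [18.2 17.9] 89.48
side
0.06 0.073 [ 275  205  151  119 8589] mean [0.5379 0.2974 0.0695] rect [528.2 284.3] [181.6 
[... 780 characters left out ...]
 219.8] 5.06
0.078 0.12 [368 200  11  14 100] mean [0.42   0.2271 0.09  ] rect [418.5 226.1] [25.1  9.9] 10.01
0.078 0.12 [343 214  48  47 485] mean [0.4874 0.2863 0.1041] rect [486.7 282.2] [ 13.1 111.5] 5.27
0.078 0.12 [407 222  12  19 146] mean [0.412  0.3245 0.0989] rect [410.3 323.3] [20. 18.] 51.95
0.085 0.094 [368 203  11   8  30] mean [0.421  0.2276 0.0892] rect [418.9 228.1] [ 5.6 23.1] 79.55
0.085 0.094 [343 223   7   4  20] mean [0.4921 0.235  0.0893] rect [492.4 233.4] [ 5.3 11.6] 37.6
0.085 0.094 [408 232   8   5  26] mean [0.4127 0.3251 0.0892] rect [411.8 324.6] [ 7.7 12.8] 41.66
0.085 0.094 [383 253   7   5  24] mean [0.4838 0.3341 0.0895] rect [483.8 334.2] [ 5.5 10.6] 44.64
```

View pics/c0.png

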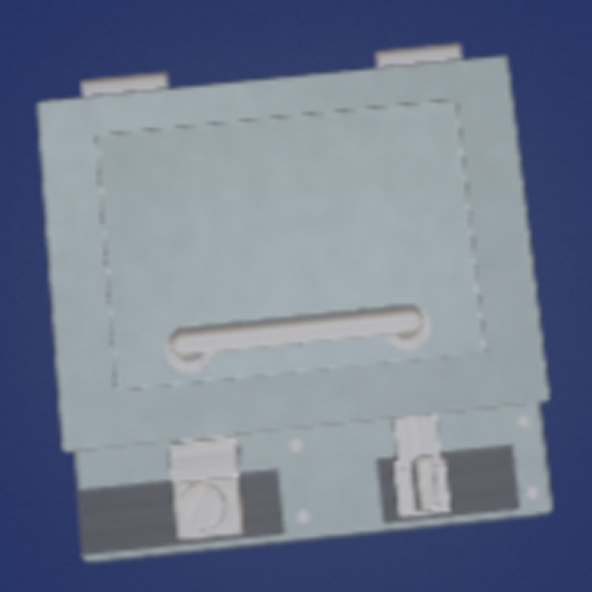

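The enlarged crop shows the knob at about (204,503) and the blade at about (430,483), with the handle bar between (185,342) and (410,318), which agrees with the depth clusters. The fit puts the case origin near (0.531, 0.287) with a yaw of about 5°. The predicted knob and blade positions match the measured ones to about 3 mm. Heights also match: lid 68, deck 45, knob 106, blade 96.

```bash
cat >> h.py <<'E'
O=np.array([.5307,.287]);YAW=5.0
C,S=np.cos(np.radians(YAW)),np.sin(np.radians(YAW))
def c2w(x,y,z): return np.array([O[0]+C*x-S*y,O[1]+S*x+C*y,z])
def w2c(p): d=np.array(p[:2])-O;return np.array([C*d[0]+S*d[1],-S*d[0]+C*d[1],p[2]])
def down(yaw,sgn=1):  # tool x down, tool y along sgn*(cos,sin)
    a=np.radians(yaw);y=sgn*np.array([np.cos(a),np.sin(a),0]);x=np.array([0,0,-1.]);return R.from_matrix(np.stack([x,y,np.cross(x,y)],1))
def plan(p,Rt=None):
    s=ctrl.read_state();R0=R.from_euler('xyz',s['ee_rot'],degrees=True)
    d=R0.inv().apply(p-s['tcp_pos'])/.5
    w=np.zeros(3) if Rt is None else (R0.inv()*Rt).as_rotvec(degrees=True)/60
    return d.round(4),w.round(4)
def st():
    s=ctrl.read_state();print('t',s['t'],'tcp',s['tcp_pos'].round(4),'case',(w2c(s['tcp_pos'])*1000).round(1),'F',s['wrist_force'].round(1),'w',round(s['grip_width'],4),'q',s['joint_pos'].round(1));return s
E
python3 - <<'E'
from h import *
s=st();R0=R.from_euler('xyz',s['ee_rot'],degrees=True);print(R0.as_matrix().round(3))
for g in(1,-1):print(g,plan(c2w(-117,5,.2),down(5,g)))
print(plan(np.array([.32,-.12,.3])), c2w(-117,5,.2))
# microscope extents near robot side
W=cloud('top',np.load('pics/top0.npy'));m=(W[...,1]<.06)&(W[...,1]>-.25)&(W[...,2]>.03)&(W[...,0]>.3)
q=W[m];print(np.nanmin(q,0),np.nanmax(q,0)); 
for z in(.1,.2,.3,.4):
  k=q[q[:,2]>z]; print(z,len(k), k.min(0) if len(k) else '')
E
```

```text
t 0.1 tcp [ 0.214  -0.5329  0.2045] case [-386.9 -789.2  204.5] F [-0.  -0.3 -0. ] w 0.0939 q [-76.7  11.9  88.4  -0.   79.8  -8.6]
[[-0.001  0.373 -0.928]
 [ 0.002 -0.928 -0.373]
 [-1.    -0.002 -0.   ]]
1 (array([ 1.098000e-01, -7.877450e+01,  2.198251e+02]), array([-1.2188, -0.0014,  0.0015]))
-1 (array([ 1.098000e-01, -7.877450e+01,  2.198251e+02]), array([1.7812e+00, 1.6000e-03, 1.5000e-03]))
(array([-0.1896, -0.6878, -0.5044]), array([0., 0., 0.])) [-116.45985839   -4.92924841    0.2       ]
[ 0.38957988 -0.24999847  0.03000553] [0.96869122 0.0598167  0.41967002]
0.1 32499 [ 0.45968635 -0.24999847  0.10001138]
0.2 21457 [ 0.45968635 -0.10195039  0.20000617]
0.3 13783 [ 0.45968635 -0.09745658  0.30000066]
0.4 1352 [ 0.46533716 -0.05513278  0.40000114]
```

```bash
python3 - <<'E'
from h import *
print(plan(np.array([.30,-.2,.26])));R0=R.from_euler('xyz',ctrl.read_state()['ee_rot'],degrees=True)
print((R0.inv().apply([.08,.4,-.02])/.5).round(4), c2w(-.117,.005,.2))
E
```

```text
(array([-0.1099, -0.5541, -0.4076]), array([0., 0., 0.]))
[ 0.0415 -0.6827 -0.4465] [0.41370944 0.28178375 0.2       ]
```

```bash
python3 -m jog '[[[-0.011,-0.055,-0.041,0,0,0,0],[-0.022,-0.111,-0.082,0,0,0,0],[-0.035,-0.18,-0.132,0,0,0,0],[-0.05,-0.25,-0.184,0,0,0,0],[-0.064,-0.32,-0.236,0,0,0,0],[-0.078,-0.39,-0.287,0,0,0,0],[-0.09,-0.45,-0.331,0,0,0,0],[-0.1,-0.5,-0.368,0,0,0,0],[-0.107,-0.54,-0.397,0,0,0,0],[-0.11,-0.554,-0.408,0,0,0,0]]]' 20
python3 -m jog '[[[0.002,-0.034,-0.022,0,0,0,0],[0.006,-0.1,-0.066,0,0,0,0],[0.012,-0.18,-0.118,0,0,0,0],[0.016,-0.26,-0.17,0,0,0,0],[0.02,-0.34,-0.222,0,0,0,0],[0.025,-0.42,-0.275,0,0,0,0],[0.03,-0.5,-0.327,0,0,0,0],[0.035,-0.58,-0.38,0,0,0,0],[0.039,-0.64,-0.42,0,0,0,0],[0.0415,-0.683,-0.4465,0,0,0,0]]]'
python3 - <<'E'
from h import *
st();print(plan(c2w(-.117,.010,.16),down(5)))
E
```

```text
t: 1.1
tcp_pos: [0.3005, -0.1987, 0.2605]
ee_rot: [152.1, 90.0, -5.9]
wrist_force: [0.0, -1.0, 0.4]
grip_width: 0.0175
t: 2.1
tcp_pos: [0.3806, 0.2015, 0.2389]
ee_rot: [4.4, 89.9, -153.6]
wrist_force: [-0.2, -0.2, 0.7]
grip_width: 0.0007
t 2.1 tcp [0.3806 0.2015 0.2389] case [-157.   -72.1  238.9] F [-0.2 -0.2  0.7] w 0.0007 q [ 16.4  -7.9 104.7  -0.   83.3  84.4]
(array([ 0.1577, -0.1337, -0.1247]), array([-1.2168e+00,  8.0000e-04,  5.0000e-04]))
```

```bash
python3 -m jog '[[[0.01,-0.01,-0.01,-0.1,0,0,0],[0.03,-0.03,-0.03,-0.22,0,0,0],[0.05,-0.05,-0.05,-0.35,0,0,0],[0.07,-0.07,-0.06,-0.48,0,0,0],[0.09,-0.09,-0.08,-0.61,0,0,0],[0.11,-0.1,-0.1,-0.74,0,0,0],[0.13,-0.12,-0.11,-0.85,0,0,0],[0.15,-0.13,-0.12,-0.94,0,0,0],[0.157,-0.1335,-0.1247,-0.98,0,0,0],[0.1577,-0.1337,-0.1247,-1,0,0,0]]]'
python3 - <<'E'
from h import *
st();print(plan(c2w(-.117,.010,.086),down(5)))
E
```

```text
t: 3.1
tcp_pos: [0.4131, 0.2843, 0.1593]
ee_rot: [-49.5, 89.8, -147.6]
wrist_force: [-0.3, -0.1, -0.1]
grip_width: 0.0006
t 3.1 tcp [0.4131 0.2843 0.1593] case [-117.4    7.5  159.3] F [-0.3 -0.1 -0.1] w 0.0006 q [ 24.6   5.5 101.3  -0.   73.4  32.7]
(array([ 1.466e-01, -1.000e-04, -5.200e-03]), array([-0.218 ,  0.0014,  0.0021]))
```

```bash
python3 -m jog '[[[0.01,0,0,-0.05,0,0,0],[0.03,0,0,-0.1,0,0,0],[0.05,0,0,-0.15,0,0,0],[0.075,0,0,-0.19,0,0,0],[0.1,0,0,-0.21,0,0,0],[0.12,0,0,-0.218,0,0,0],[0.135,0,0,-0.218,0,0,0],[0.143,0,0,-0.218,0,0,0],[0.146,0,0,-0.218,0,0,0],[0.146,0,0,-0.218,0,0,0]]]'
python3 - <<'E'
from h import *
st();print(plan(c2w(-.117,.060,.086),down(5)))
p,W=grab('side','s1');cv2.imwrite('pics/s1c.png',cv2.resize(p[150:330,260:460,::-1],None,fx=3,fy=3))
E
```

```text
t: 4.1
tcp_pos: [0.4134, 0.2849, 0.0879]
ee_rot: [116.9, 90.0, 31.9]
wrist_force: [0.6, 0.1, -0.7]
grip_width: 0.0004
t 4.1 tcp [0.4134 0.2849 0.0879] case [-117.     8.1   87.9] F [ 0.6  0.1 -0.7] w 0.0004 q [ 24.7  10.7 104.9   0.   64.5  19.7]
(array([ 0.0039, -0.    , -0.1037]), array([-0.0008, -0.0001, -0.0002]))
```

View pics/s1c.png

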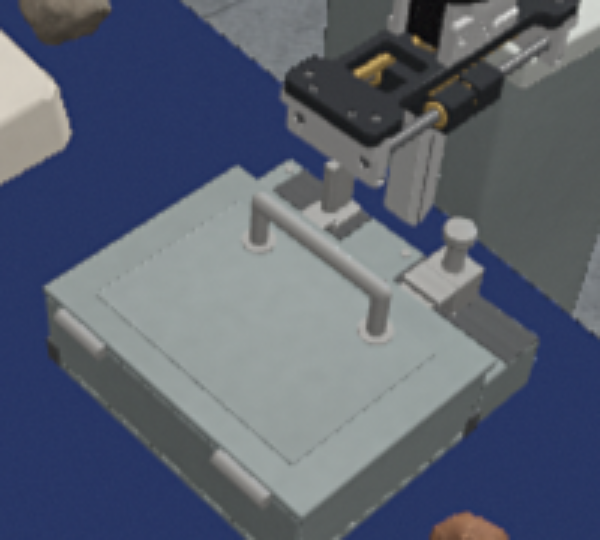

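Closed fingers at about (405,215) in the crop stand between the blade and the knob, level with the knob head and clear of everything. I push left now.

```bash
python3 -m jog '[[[0.003,0,-0.015,0,0,0,0],[0.003,0,-0.03,0,0,0,0],[0.003,0,-0.042,0,0,0,0],[0.003,0,-0.054,0,0,0,0],[0.003,0,-0.066,0,0,0,0],[0.003,0,-0.078,0,0,0,0],[0.003,0,-0.088,0,0,0,0],[0.003,0,-0.097,0,0,0,0],[0.003,0,-0.104,0,0,0,0],[0.003,0,-0.106,0,0,0,0]]]'
python3 - <<'E'
from h import *
st()
p,W=grab('side','s2')
for n in('side','top'):
    if n=='top': p,W=grab('top','t2')
    m=(W[...,0]>.36)&(W[...,0]<.44)&(W[...,1]>.3)&(W[...,1]<.42)&(W[...,2]>.1)&(W[...,2]<.109);q=W[m];print(n,m.sum(),q.mean(0) if len(q) else 0, w2c(q.mean(0))*1000)
E
```

```text
t: 5.15
tcp_pos: [0.4087, 0.338, 0.0864]
ee_rot: [103.2, 90.0, 18.2]
wrist_force: [1.0, -2.3, 2.2]
grip_width: 0.0004
t 5.15 tcp [0.4087 0.338  0.0864] case [-117.1   61.4   86.4] F [ 1.  -2.3  2.2] w 0.0004 q [ 30.2  14.  101.   -0.   65.   25.3]
side 139 [0.41146025 0.35017135 0.10562667] [-113.28025646   73.32339241  105.62667096]
top 0 0 [nan nan nan]<stdin>:6: RuntimeWarning: Mean of empty slice.
  ret = um.true_divide(
```

```bash
python3 -m jog '[[[0,0,-0.003,0,0,0,0],[0,0,-0.006,0,0,0,0],[0,0,-0.009,0,0,0,0],[0,0,-0.012,0,0,0,0],[0,0,-0.014,0,0,0,0],[0,0,-0.014,0,0,0,0],[0,0,-0.014,0,0,0,0],[0,0,-0.014,0,0,0,0],[0,0,-0.014,0,0,0,0],[0,0,-0.014,0,0,0,0]]]'
python3 - <<'E'
from h import *
st()
p,W=grab('side','s3')
m=(W[...,0]>.36)&(W[...,0]<.44)&(W[...,1]>.3)&(W[...,1]<.42)&(W[...,2]>.1)&(W[...,2]<.109);q=np.array([w2c(a)*1000 for a in W[m]]);print(np.histogram(q[:,1],bins=range(50,105,3)));print(q[:,1].max())
cv2.imwrite('pics/s3c.png',cv2.resize(p[170:320,300:500,::-1],None,fx=3,fy=3))
E
```

```text
t: 6.25
tcp_pos: [0.4083, 0.3397, 0.0861]
ee_rot: [-8.9, 89.4, -93.9]
wrist_force: [1.4, -14.4, 6.1]
grip_width: 0.0007
t 6.25 tcp [0.4083 0.3397 0.0861] case [-117.3   63.2   86.1] F [  1.4 -14.4   6.1] w 0.0007 q [ 30.7  14.4 100.5  -0.5  65.4  25.9]
(array([ 2,  5,  5,  5,  5,  5, 21, 12, 12, 16, 19, 15, 14,  0,  0,  0,  0,
        0]), array([ 50,  53,  56,  59,  62,  65,  68,  71,  74,  77,  80,  83,  86,
        89,  92,  95,  98, 101, 104]))
88.7112157430367
```

View pics/s3c.png

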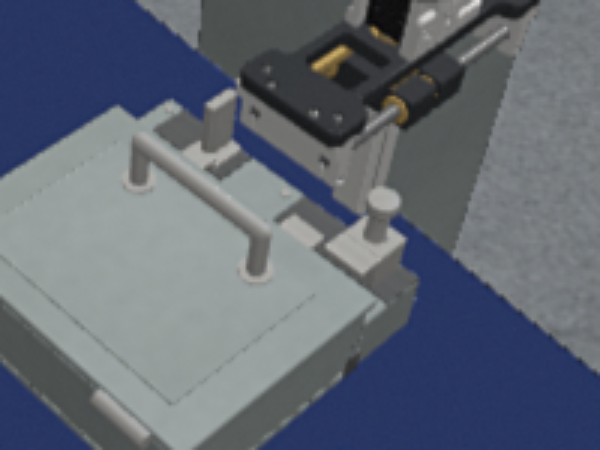

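The bolt block has moved left, with its knob at about (382,205) in the crop. Force has risen to 14 N with no further travel, so it is at its end stop (head centre at case y of about 79 to 80, roughly 35 mm of travel). Next I go for the handle.

```bash
python3 -m jog '[[[0,0,0.015,0,0,0,0],[0,0,0.03,0,0,0,0],[-0.02,0,0.045,0,0,0,10],[-0.06,0,0.06,0,0,0,30],[-0.1,0.02,0.08,0,0,0,50],[-0.13,0.05,0.1,0,0,0,50],[-0.15,0.08,0.12,0,0,0,50],[-0.15,0.11,0.13,0,0,0,50],[-0.15,0.13,0.138,0,0,0,50],[-0.15,0.144,0.14,0,0,0,50]]]'
python3 - <<'E'
from h import *
st();print(plan(c2w(-.045,0,.086),down(5)))
E
```

```text
t: 7.3
tcp_pos: [0.4861, 0.2807, 0.1606]
ee_rot: [-86.9, 89.9, -172.0]
wrist_force: [0.8, -0.4, -0.6]
grip_width: 0.0499
t 7.3 tcp [0.4861 0.2807 0.1606] case [-45.   -2.4 160.6] F [ 0.8 -0.4 -0.6] w 0.0499 q [21.2 12.6 93.   0.  74.6 16.2]
(array([ 0.1492,  0.0002, -0.0048]), array([-0.0014,  0.0001,  0.0014]))
```

```bash
python3 -m jog '[[[0.02,0,-0.002,0,0,0,50],[0.05,0,-0.004,0,0,0,50],[0.085,0,-0.005,0,0,0,50],[0.115,0,-0.005,0,0,0,50],[0.135,0,-0.005,0,0,0,50],[0.147,0,-0.005,0,0,0,50],[0.149,0,-0.005,0,0,0,50],[0.149,0,-0.005,0,0,0,25],[0.149,0,-0.005,0,0,0,5],[0.149,0,-0.005,0,0,0,5]]]' 25
python3 - <<'E'
from h import *
st()
E
```

```text
t: 8.3
tcp_pos: [0.4863, 0.2838, 0.0877]
ee_rot: [106.5, 89.9, 21.5]
wrist_force: [0.9, 0.4, 0.3]
grip_width: 0.0292
t 8.3 tcp [0.4863 0.2838 0.0877] case [-44.5   0.7  87.7] F [0.9 0.4 0.3] w 0.0292 q [21.5 17.4 96.3  0.  66.2 16.5]
```

```bash
python3 -m jog '[[[0,0,0,0,0,0,5],[0,0,0,0,0,0,5],[0,0,0,0,0,0,5],[0,0,0,0,0,0,5],[0,0,0,0,0,0,5],[-0.006,0.002,0,0,0,0,5],[-0.012,0.004,0,0,0,0,5],[-0.018,0.007,0,0,0,0,5],[-0.024,0.009,0,0,0,0,5],[-0.03,0.012,0,0,0,0,5]]]'
python3 - <<'E'
from h import *
st()
E
```

```text
t: 9.3
tcp_pos: [0.4905, 0.2839, 0.1012]
ee_rot: [-83.3, 89.8, -168.3]
wrist_force: [-0.9, 1.8, -7.6]
grip_width: 0.0114
t 9.3 tcp [0.4905 0.2839 0.1012] case [-40.3   0.4 101.2] F [-0.9  1.8 -7.6] w 0.0114 q [21.3 17.  95.   0.  68.1 16.3]
```

```bash
python3 -m jog '[[[-0.004,0.001,0,0,0,0,5],[-0.008,0.003,0,0,0,0,5],[-0.011,0.005,0,0,0,0,5],[-0.013,0.006,0,0,0,0,5],[-0.014,0.006,0,0,0,0,5],[-0.014,0.006,0,0,0,0,5],[-0.014,0.006,0,0,0,0,5],[-0.014,0.006,0,0,0,0,5],[-0.014,0.006,0,0,0,0,5],[-0.014,0.006,0,0,0,0,5]]]'
python3 - <<'E'
from h import *
st()
E
```

```text
t: 10.3
tcp_pos: [0.4934, 0.2841, 0.1077]
ee_rot: [-81.9, 89.8, -167.0]
wrist_force: [-3.1, 3.4, -17.8]
grip_width: 0.0113
t 10.3 tcp [0.4934 0.2841 0.1077] case [-37.4   0.4 107.7] F [ -3.1   3.4 -17.8] w 0.0113 q [21.2 16.9 94.4  0.  68.9 16.3]
```

The catch checks the lid: 20 mm up at 18 N, about 0.17 rad. Now I release.

```bash
python3 -m jog '[[[0.003,0,0,0,0,0,5],[0.003,0,0,0,0,0,20],[0.003,0,0,0,0,0,50],[0.003,0,0,0,0,0,50],[0.003,0,0,0,0,0,50],[0.003,0,0,0,0,0,50],[0.003,0,0,0,0,0,50],[0.003,0,0,0,0,0,50],[0.003,0,0,0,0,0,50],[0.003,0,0,0,0,0,50]]]'
python3 -m jog '[[[-0.03,0,0,0,0,0,50],[-0.07,0,0,0,0,0,50],[-0.1,0,0,0,0,0,50],[-0.12,-0.02,0,0,0,0,50],[-0.13,-0.06,0.01,0,0,0,20],[-0.13,-0.1,0.02,0,0,0,0],[-0.13,-0.13,0.03,0,0,0,0],[-0.13,-0.15,0.032,0,0,0,0],[-0.13,-0.158,0.032,0,0,0,0],[-0.13,-0.16,0.032,0,0,0,0]]]'
python3 - <<'E'
from h import *
s=st();print(plan(c2w(-.117,-.015,.066),down(5)))
p,W=grab('side','s4');cv2.imwrite('pics/s4c.png',cv2.resize(p[120:320,260:480,::-1],None,fx=3,fy=3))
m=(W[...,0]>.46)&(W[...,0]<.53)&(W[...,1]>.25)&(W[...,1]<.31)&(W[...,2]>.1)&(W[...,2]<.15);q=W[m];print('handle',np.percentile(q,[2,50,98],axis=0).round(4))
E
```

```text
t: 11.3
tcp_pos: [0.4945, 0.2843, 0.1072]
ee_rot: [-57.2, 90.0, -142.2]
wrist_force: [0.6, 0.1, 0.4]
grip_width: 0.0498
t: 12.3
tcp_pos: [0.416, 0.2617, 0.1726]
ee_rot: [117.0, 90.0, 32.0]
wrist_force: [-0.0, 1.0, -0.4]
grip_width: 0.0053
t 12.3 tcp [0.416  0.2617 0.1726] case [-116.5  -15.2  172.6] F [-0.   1.  -0.4] w 0.0053 q [ 22.1   3.3 101.9   0.   74.7  17.1]
(array([ 0.2132, -0.0011, -0.0004]), array([-0.0005, -0.0003, -0.0005]))
handle [[0.4886 0.2513 0.122 ]
 [0.4961 0.2809 0.1285]
 [0.5013 0.3091 0.1313]]
```

View pics/s4c.png

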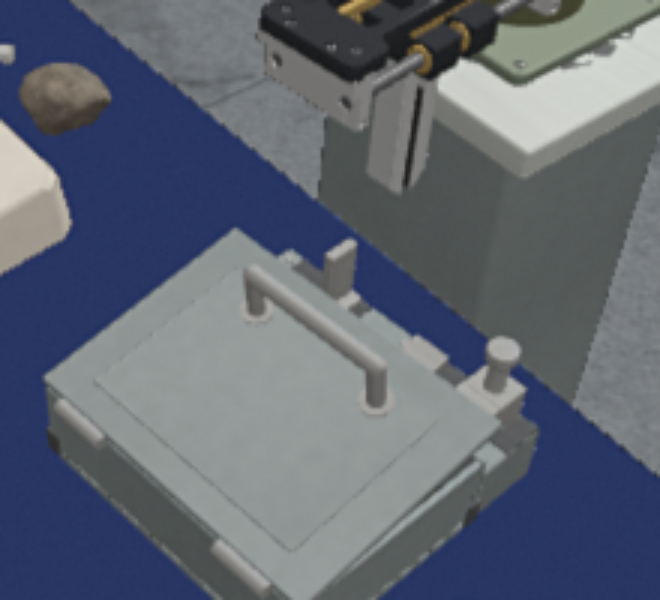

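The picture shows the lid standing slightly raised by itself, with a gap at (440,490). The handle top is at 131 mm, which is about 0.17 rad. The bolt is clear at (500,360) and the catch blade is at (340,268). I go down beside the blade and push it.

```bash
python3 -m jog '[[[0.02,0,0,0,0,0,0],[0.05,0,0,0,0,0,0],[0.09,0,0,0,0,0,0],[0.13,0,0,0,0,0,0],[0.165,0,0,0,0,0,0],[0.19,0,0,0,0,0,0],[0.205,-0.001,0,0,0,0,0],[0.211,-0.001,0,0,0,0,0],[0.213,-0.001,0,0,0,0,0],[0.213,-0.001,0,0,0,0,0]]]'
python3 - <<'E'
from h import *
st();p,W=grab('side','s5')
m=(W[...,0]>.36)&(W[...,0]<.44)&(W[...,1]>.32)&(W[...,1]<.42)&(W[...,2]>.1)&(W[...,2]<.109);q=W[m];print('knob y',w2c(q.mean(0))*1000,len(q))
E
```

```text
t: 13.35
tcp_pos: [0.4163, 0.2617, 0.0664]
ee_rot: [107.5, 89.9, 22.5]
wrist_force: [-0.2, 0.9, -0.4]
grip_width: 0.0004
t 13.35 tcp [0.4163 0.2617 0.0664] case [-116.1  -15.2   66.4] F [-0.2  0.9 -0.4] w 0.0004 q [ 22.1  11.3 107.1   0.   61.5  17.1]
knob y [-115.73684069   80.22227633  105.76612185] 96
```

```bash
python3 -m jog '[[[0,0,0.012,0,0,0,0],[0,0,0.026,0,0,0,0],[0,0,0.04,0,0,0,0],[0,0,0.052,0,0,0,0],[0,0,0.064,0,0,0,0],[0,0,0.075,0,0,0,0],[0,0,0.084,0,0,0,0],[0,0,0.091,0,0,0,0],[0,0,0.096,0,0,0,0],[0,0,0.098,0,0,0,0]]]'
python3 -m jog '[[[0,0,0.002,0,0,0,0],[0,0,0.004,0,0,0,0],[0,0,0.006,0,0,0,0],[0,0,0.008,0,0,0,0],[0,0,0.01,0,0,0,0],[0,0,0.01,0,0,0,0],[0,0,0.01,0,0,0,0],[0,0,0.01,0,0,0,0],[0,0,0.01,0,0,0,0],[0,0,0.01,0,0,0,0]]]'
python3 - <<'E'
from h import *
st()
E
```

```text
t: 14.4
tcp_pos: [0.4201, 0.2148, 0.066]
ee_rot: [170.0, 89.7, 84.9]
wrist_force: [-0.9, 10.4, -0.3]
grip_width: 0.0007
t: 15.4
tcp_pos: [0.4203, 0.2144, 0.0661]
ee_rot: [171.4, 89.2, 86.2]
wrist_force: [-0.6, 21.4, -3.7]
grip_width: 0.0004
t 15.4 tcp [0.4203 0.2144 0.0661] case [-116.3  -62.7   66.1] F [-0.6 21.4 -3.7] w 0.0004 q [ 16.    8.9 110.1   0.8  60.8  10.7]
```

Both stops fit the geometry (bolt at TCP y of +63, catch at −63 with 21 N), so the catch is fully pushed. I go back to the handle.

```bash
python3 -m jog '[[[0,0,-0.03,0,0,0,0],[0,0,-0.06,0,0,0,0],[-0.05,0,-0.08,0,0,0,0],[-0.12,0,-0.09,0,0,0,20],[-0.17,0.01,-0.1,0,0,0,50],[-0.19,0.05,-0.11,0,0,0,50],[-0.19,0.09,-0.125,0,0,0,50],[-0.19,0.13,-0.135,0,0,0,50],[-0.19,0.155,-0.137,0,0,0,50],[-0.19,0.16,-0.137,0,0,0,50]]]'
python3 - <<'E'
from h import *
st();print(plan(c2w(-.036,0,.107),down(5)))
p,W=grab('side','s6');cv2.imwrite('pics/s6c.png',cv2.resize(p[120:320,260:480,::-1],None,fx=3,fy=3))
m=(W[...,0]>.40)&(W[...,0]<.44)&(W[...,1]>.17)&(W[...,1]<.25)&(W[...,2]>.085)&(W[...,2]<.1);q=W[m];print('blade',w2c(q.mean(0))*1000,len(q))
m=(W[...,0]>.46)&(W[...,0]<.53)&(W[...,1]>.25)&(W[...,1]<.31)&(W[...,2]>.12)&(W[...,2]<.14);q=W[m];print('handle',w2c(q.mean(0))*1000,q[:,2].max())
E
```

```text
t: 16.4
tcp_pos: [0.495, 0.2824, 0.1603]
ee_rot: [-32.0, 89.9, -117.0]
wrist_force: [-0.6, 0.4, -0.0]
grip_width: 0.05
t 16.4 tcp [0.495  0.2824 0.1603] case [-35.9  -1.5 160.3] F [-0.6  0.4 -0. ] w 0.05 q [21.  13.6 91.8 -0.  74.7 16.1]
(array([ 1.066e-01, -1.000e-04, -3.100e-03]), array([-0.001 ,  0.0009,  0.0006]))
blade [-115.92714565  -75.87307648   93.02834837] 73
handle [-35.45299564   1.80083004 127.37883856] 0.1317001283502619
```

View pics/s6c.png

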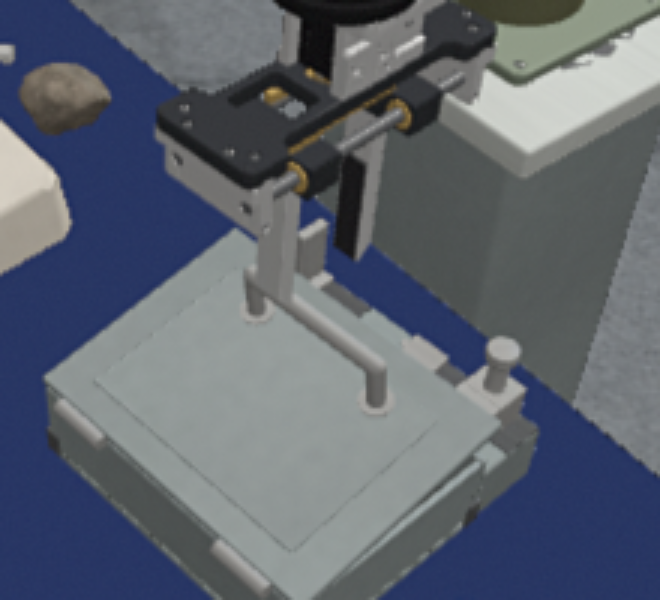

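The blade, at (312,245) in the crop, has moved to case y of about −76, i.e. 26 mm. The lid is still raised, and the open fingers straddle the handle from above. I descend and close.

```bash
python3 -m jog '[[[0.02,0,-0.001,0,0,0,50],[0.05,0,-0.003,0,0,0,50],[0.08,0,-0.003,0,0,0,50],[0.1,0,-0.003,0,0,0,50],[0.106,0,-0.003,0,0,0,50],[0.1065,0,-0.003,0,0,0,30],[0.1065,0,-0.003,0,0,0,5],[0.1065,0,-0.003,0,0,0,5],[0.1065,0,-0.003,0,0,0,5],[0.1065,0,-0.003,0,0,0,5]]]' 30
python3 -m jog '[[[0,0,0,0,0,0,5],[0,0,0,0,0,0,5],[0,0,0,0,0,0,5],[0,0,0,0,0,0,5],[0,0,0,0,0,0,5],[0,0,0,0,0,0,5],[0,0,0,0,0,0,5],[0,0,0,0,0,0,5],[0,0,0,0,0,0,5],[0,0,0,0,0,0,5]]]'
cat >> h.py <<'E'
def arc(th,phi):  # TCP pose with lid at th (rad), hand tilted phi (deg)
    hx=.08-.125*np.cos(th)+.04*np.sin(th);hz=.064+.125*np.sin(th)+.04*np.cos(th)
    Rt=R.from_rotvec(np.radians(phi)*np.array([-S,C,0]))*down(YAW)
    return c2w(hx,0,hz)+.0188*Rt.apply([1,0,0]),Rt
E
python3 - <<'E'
from h import *
st()
p0,_=arc(.17,0);off=ctrl.read_state()['tcp_pos']-p0;print('off',off)
for k in range(1,11):
    th=.17+.037*k;p,Rt=arc(th,1.3*k);print(round(th,3),*plan(p+off,Rt))
E
```

```text
t: 17.45
tcp_pos: [0.4942, 0.2844, 0.1081]
ee_rot: [140.7, 90.0, 55.6]
wrist_force: [-7.7, -1.0, 3.7]
grip_width: 0.0136
t: 18.45
tcp_pos: [0.493, 0.2843, 0.1075]
ee_rot: [-88.4, 89.9, -173.4]
wrist_force: [-4.5, -0.5, 4.6]
grip_width: 0.0114
t 18.45 tcp [0.493  0.2843 0.1075] case [-37.8   0.6 107.5] F [-4.5 -0.5  4.6] w 0.0114 q [21.2 16.8 94.4  0.  68.9 16.3]
off [-0.00143664  0.00049129  0.00175771]
0.207 [-0.0085  0.0038 -0.    ] [-0.0006  0.0001 -0.0195]
0.244 [-0.0169  0.0078 -0.    ] [-0.0006  0.     -0.0412]
0.281 [-0.0252  0.0122 -0.    ] [-0.0006  0.     -0.0628]
0.318 [-0.0332  0.0169 -0.    ] [-0.0006  0.     -0.0845]
0.355 [-0.0411  0.0219 -0.    ] [-0.0006  0.     -0.1062]
0.392 [-0.0487  0.0272 -0.    ] [-0.0006  0.     -0.1278]
0.429 [-0.0561  0.0327 -0.    ] [-0.0006  0.     -0.1495]
0.466 [-0.0634  0.0385 -0.    ] [-0.0006  0.     -0.1712]
0.503 [-0.0703  0.0446 -0.    ] [-0.0006  0.     -0.1928]
0.54 [-0.0771  0.0509 -0.    ] [-0.0006 -0.     -0.2145]
```

```bash
python3 -m jog '[[[-0.0085,0.003,0,0,0,-0.02,5],[-0.017,0.007,0,0,0,-0.041,5],[-0.025,0.011,0,0,0,-0.063,5],[-0.033,0.015,0,0,0,-0.085,5],[-0.041,0.02,0,0,0,-0.106,5],[-0.049,0.025,0,0,0,-0.128,5],[-0.056,0.031,0,0,0,-0.15,5],[-0.063,0.037,0,0,0,-0.171,5],[-0.07,0.043,0,0,0,-0.193,5],[-0.077,0.049,0,0,0,-0.214,5]]]'
python3 - <<'E'
from h import *
st();off=np.array([-.0014,.0005,.0018])
for k in range(0,11):
    th=.54+.037*k;p,Rt=arc(th,13+1.3*k);print(round(th,3),*plan(p+off,Rt))
E
```

```text
t: 19.45
tcp_pos: [0.515, 0.2861, 0.1435]
ee_rot: [-89.8, 76.6, -174.8]
wrist_force: [-6.2, 0.5, -2.6]
grip_width: 0.0111
t 19.45 tcp [0.515  0.2861 0.1435] case [-15.7   0.5 143.5] F [-6.2  0.5 -2.6] w 0.0111 q [18.8 25.6 78.9  3.1 88.5 13.4]
0.54 [-0.0066  0.0055 -0.0003] [-0.0005  0.0007  0.0066]
0.577 [-0.0144  0.0104 -0.0003] [-0.0005  0.0007 -0.015 ]
0.614 [-0.0221  0.0156 -0.0003] [-0.0005  0.0007 -0.0367]
0.651 [-0.0295  0.0211 -0.0003] [-0.0005  0.0007 -0.0584]
0.688 [-0.0367  0.0268 -0.0003] [-0.0005  0.0007 -0.08  ]
0.725 [-0.0436  0.0328 -0.0003] [-0.0006  0.0006 -0.1017]
0.762 [-0.0504  0.0391 -0.0003] [-0.0006  0.0006 -0.1234]
0.799 [-0.0569  0.0456 -0.0003] [-0.0006  0.0006 -0.145 ]
0.836 [-0.0631  0.0523 -0.0003] [-0.0006  0.0006 -0.1667]
0.873 [-0.069   0.0592 -0.0003] [-0.0006  0.0006 -0.1884]
0.91 [-0.0747  0.0664 -0.0003] [-0.0006  0.0006 -0.21  ]
```

```bash
python3 -m jog '[[[-0.008,0.005,0,0,0,-0.02,5],[-0.0155,0.01,0,0,0,-0.042,5],[-0.023,0.0155,0,0,0,-0.063,5],[-0.03,0.021,0,0,0,-0.085,5],[-0.037,0.027,0,0,0,-0.107,5],[-0.044,0.034,0,0,0,-0.129,5],[-0.05,0.04,0,0,0,-0.15,5],[-0.057,0.047,0,0,0,-0.172,5],[-0.063,0.054,0,0,0,-0.194,5],[-0.069,0.061,0,0,0,-0.216,5]]]'
python3 -m jog '[[[0,0,0,0,0,0,5],[0,0,0,0,0,0,5],[0,0,0,0,0,0,5],[0,0,0,0,0,0,5],[0,0,0,0,0,0,5],[0,0,0,0,0,0,5],[0,0,0,0,0,0,5],[0,0,0,0,0,0,5],[0,0,0,0,0,0,5],[0,0,0,0,0,0,5]]]'
python3 - <<'E'
from h import *
s=st();Rt=R.from_euler('xyz',s['ee_rot'],degrees=True);x=Rt.apply([1,0,0]);h=w2c(s['tcp_pos']-.0188*x)*1000;print('grasp',h.round(1),'tilt',np.degrees(np.arcsin(-x[0])))
print('theta',np.arctan2(h[2]-64,80-h[0])-np.arctan2(40,125))
p,W=grab('side','s7');cv2.imwrite('pics/s7c.png',cv2.resize(p[60:320,200:500,::-1],None,fx=2.2,fy=2.2))
E
```

```text
t: 20.45
tcp_pos: [0.553, 0.2894, 0.1725]
ee_rot: [-89.9, 63.7, -174.9]
wrist_force: [-8.8, -0.5, 1.6]
grip_width: 0.0112
t: 21.45
tcp_pos: [0.5536, 0.2894, 0.1728]
ee_rot: [-89.9, 63.9, -174.9]
wrist_force: [-6.9, -0.3, 2.5]
grip_width: 0.0113
t 21.45 tcp [0.5536 0.2894 0.1728] case [ 23.1   0.4 172.8] F [-6.9 -0.3  2.5] w 0.0113 q [ 16.8  37.9  60.1   5.4 107.6  12.3]
grasp [ 31.3   0.4 189.7] tilt 26.024379288257514
theta 0.891616288510003
```

View pics/s7c.png

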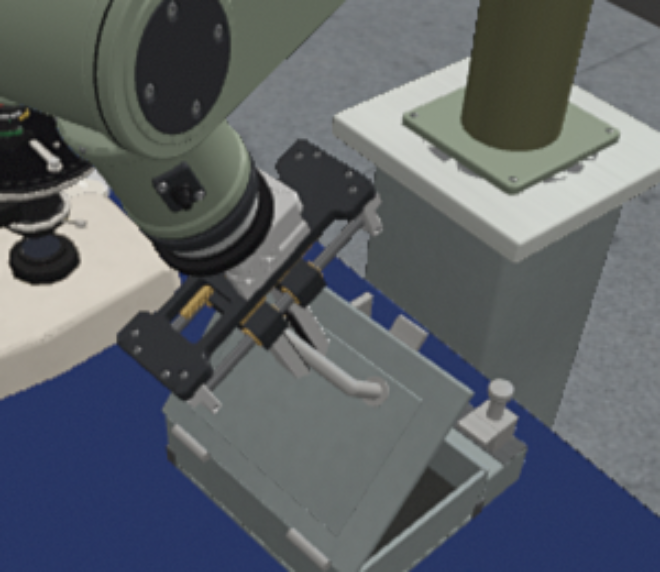

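The lid is open to about 0.89 rad with the handle in the fingers, the bolt still left at (500,405) and the blade still right. I release and withdraw along the fingers.

```bash
python3 -m jog '[[[0,0,0,0,0,0,15],[0,0,0,0,0,0,25],[0,0,0,0,0,0,32],[0,0,0,0,0,0,32],[0,0,0,0,0,0,32],[-0.01,0,0,0,0,0,32],[-0.03,0,0,0,0,0,32],[-0.06,0,0,0,0,0,32],[-0.1,0,0,0,0,0,32],[-0.13,0,0,0,0,0,32]]]'
python3 -m jog '[[[-0.03,0,0,0,0,0,32],[-0.06,0,0,0,0,0,32],[-0.08,0,0,0,0,0,32],[-0.1,0,0,0,0,0,32],[-0.1,0,0,0,0,0,32],[-0.1,0,0,0,0,0,32],[-0.1,0,0,0,0,0,32],[-0.1,0,0,0,0,0,32],[-0.1,0,0,0,0,0,32],[-0.1,0,0,0,0,0,32]]]'
python3 - <<'E'
from h import *
st()
p,W=grab('side','s8');cv2.imwrite('pics/s8c.png',cv2.resize(p[60:320,200:500,::-1],None,fx=2.2,fy=2.2))
m=(W[...,0]>.36)&(W[...,0]<.44)&(W[...,1]>.32)&(W[...,1]<.42)&(W[...,2]>.1)&(W[...,2]<.109);print('knob',w2c(W[m].mean(0))*1000,m.sum())
m=(W[...,0]>.40)&(W[...,0]<.44)&(W[...,1]>.17)&(W[...,1]<.25)&(W[...,2]>.085)&(W[...,2]<.1);print('blade',w2c(W[m].mean(0))*1000 if m.any() else 0,m.sum())
# lid plane: fit on points around the middle of the plate
q=W[(W[...,2]>.085)&(W[...,2]<.13)];q=np.array([w2c(a) for a in q[np.abs(q[:,0]-.56)<.07]]);q=q[np.abs(q[:,1])<.09]
f=np.polyfit(q[:,0],q[:,2],1);r=q[:,2]-np.polyval(f,q[:,0]);k=abs(r)<.01;f=np.polyfit(q[k,0],q[k,2],1);print('lid angle',np.arctan(-f[0]),k.sum(),len(q))
E
```

```text
t: 22.5
tcp_pos: [0.5851, 0.2922, 0.2336]
ee_rot: [-90.1, 64.3, -175.1]
wrist_force: [-0.1, -0.2, 0.3]
grip_width: 0.0318
t: 23.5
tcp_pos: [0.6054, 0.294, 0.2763]
ee_rot: [-90.0, 64.2, -175.0]
wrist_force: [-0.2, -0.8, 0.2]
grip_width: 0.0323
t 23.5 tcp [0.6054 0.294  0.2763] case [ 75.    0.4 276.3] F [-0.2 -0.8  0.2] w 0.0323 q [ 16.1  41.7  42.1   5.7 121.6  13. ]
knob [-115.7605928    80.33485181  105.82432812] 92
blade [-118.7847176   -76.07093882   94.19280522] 52
lid angle 0.8590780178999015 3108 3108
```

View pics/s8c.png

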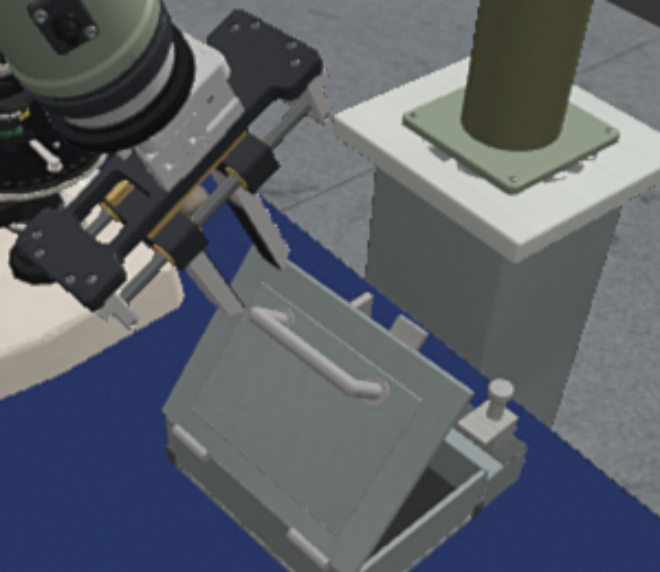

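The lid stands alone at about 0.86 to 0.89 rad, the hand is well clear and the wrist force is near zero. The bolt and catch are where I left them.

```bash
python3 -c "
from workcell import ctrl
print(ctrl.sign_off())"
```

```text
the job is handed in; nothing more can be done
None
```

The case is open and the job is handed in at about 23.6 s. I pushed the bolt aside, raised the lid to the catch and let go. Then I pushed the catch aside, swung the lid up by its handle, released it and withdrew the hand. The sign-off reports no verdict, so success is judged only from my own checks:

- **Lid:** it stands by itself at about 0.86 rad from the side-camera depth. The hand pose just before release gave 0.89 rad. Both are above the 0.75 needed.
- **Catch:** the blade moved about 26 mm, and pushing ended on a firm stop at 21 N.
- **Bolt:** the push ended on a firm stop at 14 N, which by finger position is the full 36 mm. The camera read only about 33 mm from the knob's first position, a 3 mm disagreement, but both are above the 30 mm needed.
- **Catch check:** it stopped the lid at about 0.17 rad with an 18 N pull. The lid stayed there when let go.
- **Hand:** nothing was touching at the end, and the wrist force was below 1 N.

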